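# Release the nozzle tube from the push-fit port and park it

### The job

The short steel air-nozzle tube is locked in the brass push-fit port of the aluminium air block. Press the orange release ring all the way down and, while it is down, draw the tube straight up out of the fitting; then stand the tube upright and fully home in the bare parking hole at the other end of the block and let go of it. Do not force the ring once it is down, do not yank the tube while it is still locked, set it in gently, and leave the things round about where they are.

Things in the scene. Friction and masses are not known exactly. Their poses are not given: they have to be found in the camera images.
- air_block: aluminium bar 76 x 170 x 34 mm, fixed to the worktop, brass push-fit fitting on top near its +y end, bare parking hole near its -y end, 100 mm apart. Origin: centre of its underside; z up, y from the parking hole to the fitting. More than 40 N of the fingers on ring or block harms it, and so does more than 40 N between tube and block (yanked while locked, or rammed down)
- push_fit_port (a point): centre of the port in the block's top face, under the fitting. Orange release ring: flange 49 mm across, 5 mm thick, 25 mm hole round the tube. Its height is NOT measured: its top stands anywhere from 70 to 82 mm above the worktop, new each time; find it by touch. It goes down 8 mm from there to a hard stop against a spring (2 N at first, 12 N at the stop) and springs back when let go
- housing_rim (a point): centre of the top of the brass housing, 45 mm across, 56 mm above the worktop. Inside, a latch holds the tube by its collar until the ring is about 6 mm down. Fingertips astride the tube can stand on the ring, press it to its stop, close on the tube there and lift: once the tube has risen 1.5 mm with the ring still 6 mm down, the latch cannot catch it, though the ring then follows up
- parking_hole (a point): centre of the mouth of the bare parking hole in the top face of the block, 34 mm above the worktop: round, 16 mm wide, 22 mm deep, mouth chamfered 1.5 mm
- tube_mid (a point): centre of the loose steel tube, 46 mm above its foot; z towards its blue-banded top. Straight rod 92 mm long, 14 mm thick, about 100 g, with a collar 22 mm across and 3 mm thick, its underside 20 mm above the foot. Fully home in either hole the collar rests on the block's top face, foot 14 mm and top 106 mm above the worktop
- tube_foot (a point): centre of the tube's lower end (2 mm chamfer)
- tube: the same tube, origin at its foot
- weight_small: brass weight with a knob, 24 x 24 x 27 mm, beside the block; leave alone. Origin: centre of its underside
- weight_large: brass weight with a knob, 30 x 30 x 34 mm, on the other side of the block; leave alone. Origin: centre of its underside
- green_bottle: dropper bottle with a green cap, 31 x 32 x 84 mm; leave alone. Origin: centre of its underside
- mouse: black computer mouse, 101 x 61 x 34 mm; leave alone. Origin: centre of its underside
Mind the look-alikes: they are no part of the job. What is shaped like the tube but turquoise is not meant.

How it is judged:
On the way:
1. the tube is drawn right out of the push-fit fitting (z of tube_foot in the frame of air_block above 0.06 m and contact force between tube and the fingers above 1 N), for 0.1 s.
At the end, for the whole second after the job is handed in: the tube stands in the parking hole, foot within 4 mm of the hole's axis and no more than 16 mm above the worktop (2 mm short of home), within 0.08 rad of upright, and at rest (horizontal distance between tube_foot and parking_hole below 0.004 m and z of tube_foot in the frame of air_block below 0.016 m and angle between tube_mid's own z axis and vertical below 0.08 rad and linear speed of tube below 0.02 m/s); the robot touches nothing.
It fails at once if the fingers press on the ring or block with more than 40 N (contact force between the fingers and air_block above 40 N).
It fails at once if the tube is pulled or rammed against the block or the fitting with more than 40 N (contact force between tube and air_block above 40 N).
It fails at once if a bystander (brass weights, green-capped bottle, mouse) is moved by more than 20 mm (distance of any of weight_small, weight_large, green_bottle, mouse from where it was at the start of the episode above 0.02 m).
It also fails if it takes over 48 s, if anything falls off the work surface, if the arm or the gripper's body presses on something with over 40 N, if the wrist force passes 120 N, or if a joint passes its speed limit or range.

### The arm

A 7-joint arm with a two-finger parallel gripper is mounted at the origin on a cart in front of the work surface, level with it; the furniture and walls round the work are solid. World frame = base frame: x ahead of the robot, y to its left, z up, the work surface at z = 0. Lengths are in m, angles in rad, forces in N, time in s.
With the tool pointing down it reaches from about 0.4 to 0.85 m from the base axis. Payload 4.4 kg.
Tool frame: the origin (TCP) lies midway between the tips of the shut fingers; the grasp point (between the pads) lies 19 mm behind it; z points along the fingers, y is the line along which they close (so a half turn about z gives the same grasp; the last joint's range is limited). The gripper opens to 94 mm and grips with 3 to 60 N. Pads are 16 mm wide; open, the fingers measure 119 mm over their backs; the gripper's body (75 mm by 177 mm) begins 78 mm behind the grasp point.
Start: joints at [-1.329, 0.628, 0.038, 1.517, -0.027, 0.996, -0.02], TCP at [0.197, 0.619, 0.205] pointing down, gripper open.
Joint ranges: [-3.06, 3.06], [-0.37, 2.12], [-1.25, 1.32], [0.18, 2.47], [-1.1, 4.24], [0.23, 1.98], [-2.94, 2.94]. Speed limits (rad/s): [2.57, 2.57, 3.14, 3.14, 3.14, 3.14, 3.14].

### API

Orientations are given as [roll, pitch, yaw] about the fixed x, y, z axes, in that order (R = Rz(yaw) Ry(pitch) Rx(roll)).
In Python, from plant import bot, eyes, finder gives the robot as it stands. The module is installed in compiled form; this text tells all that it offers.
- The arm moves only by the shell command python3 -m creep 'ROWS'. ROWS is JSON, a list of rows, each a list of 5 numbers: the gripper's target within -1 to 1 (fully open at 1, half-way at 0, shut at -1), then the shift along the tool's x, y, z normalised to -1 to 1, where 1 is 0.4 m, then the turn about the tool's z normalised to -1 to 1, where 1 is 2 pi rad. In form: [[gripper, x, y, z, spin], ...]. A call has 1 to 12 rows; each row is the pose to reach, as a shift and turn from the pose commanded when the call began, along the tool's axes at that moment, turning the shorter way round; what a row does not reach only later rows make up. A row lasts 1/10 s, in which the tool goes at most 50 mm and 8.59 degrees, less where a joint would pass 70% of its speed; a pose out of reach is approached as far as the arm can. A call with a number of a shift or a turn outside -1 to 1 is refused whole. A call with a gripper value outside its range is refused whole. The fingers move at their own pace and stop on an object; the grip force is fixed at half the most. Time passes only in rows, so rows that repeat a pose let the fingers close. It gives the time, the measured TCP pose, the force and the opening at its end, in the units of the state.
- bot.get_obs(): the state, without advancing time (a new reading comes with each control period).
- eyes.grab_frame(name): name is "scene" or "top"; returns a dict with "pixels" (400x640x3 uint8, blue, green, red), "camera_matrix" (3x3 intrinsics, pixels), "R" (3x3) and "t" (3): a world point X has camera coordinates R X + t. Camera axes: x right, y down, z forward; pixel columns grow to the right and rows downward; lengths in m; the calibration is good to about 2 mm. A picture is of the moment at which its call begins. There is no depth.
- bot.hand_in(): hands the job in, once; it reports no verdict.
Trained networks look in the newest picture that a camera, given by its name, has taken for a name from the list of things; names that differ only in an ending like _2 or _b are one class to them, and where a whole thing is asked for, a point or a joint stands for the part that bears it (a point fixed in the world has none). Each returns a list of dicts, best first, with "confidence" (0 to 1); they miss things now and then, are a little off and sometimes report something else, mostly with a low value. They report only what shows in the picture. A call takes as long as a camera call. They do not tell look-alikes from the thing itself.
- finder.find_in(camera, label): "bbox" ([centre column, centre row, width, height] as shares, 0 to 1, of the picture: columns of its width, rows of its height, round what is visible of it).
- finder.cut_out(camera, label): "mask" (400x640 bool, what is visible of it) and "bbox" ([centre column, centre row, width, height] as shares, 0 to 1, of the picture: columns of its width, rows of its height, round what is visible of it).
- finder.place_of(camera, label): "location" ([column, row] as shares, 0 to 1, of the picture: columns of its width, rows of its height: a listed point, or the origin of a listed thing).
The state is a dict: "clock": time; "joint_positions": joint angles; "joint_velocities": joint speeds; "joint_efforts": joint torques, N m; "eef_pos": TCP position; "ee_rot": TCP orientation; "force": force on the tool from outside, world axes, zero at the start; "wrist_torque": the same for the moment, N m; "gripper_width": finger opening in m.
Only numpy, scipy, OpenCV 4.12 (cv2) and the standard library are available. Lean on these libraries where they do the work, as an engineer would, in place of code of your own. Each camera call takes 0.05 s, during which the arm holds its last target. There are 200 camera calls.

## Working session

There is one attempt and no reset: what is moved stays moved. The work goes in short steps, Python scripts to look and compute and a shell command to move; the robot and the scene stay as the last step left them, time stands still between calls to the robot, and variables do not carry over. Pictures are saved under pics/ and viewed, on a budget of 10 in all, crops included, one or two more only if the job needs it, and the job is handed in when it is done.

```bash
mkdir -p pics; cat > h.py <<'E'
import numpy as np, cv2
from plant import bot, eyes, finder
def tri(pa,fa,pb,fb):
    P=[f["camera_matrix"]@np.c_[f["R"],f["t"]] for f in (fa,fb)]
    X=cv2.triangulatePoints(P[0],P[1],np.array(pa,float).reshape(2,1),np.array(pb,float).reshape(2,1))[:,0]
    return X[:3]/X[3]
def proj(X,f):
    c=np.array(f["R"])@X+np.array(f["t"]); p=f["camera_matrix"]@c; return p[:2]/p[2]
E
python3 - <<'E'
from h import *
F={}
for n in("scene","top"):
    F[n]=eyes.grab_frame(n); cv2.imwrite(f"pics/a_{n}.png",F[n]["pixels"])
    f=F[n]; print(n,"cam pos",(-np.array(f["R"]).T@np.array(f["t"])).round(3), f["camera_matrix"][0][0])
for l in("push_fit_port","housing_rim","parking_hole","tube_mid","tube_foot","air_block","weight_small","weight_large","green_bottle","mouse"):
    r={n:finder.place_of(n,l) for n in F}
    for n in F: print(l,n,[(np.round(np.array(d["location"])*[640,400],1).tolist(),round(d["confidence"],2)) for d in r[n][:3]])
    if r["scene"] and r["top"]:
        p=[np.array(r[n][0]["location"])*[640,400] for n in("scene","top")]
        print("   3d",tri(p[0],F["scene"],p[1],F["top"]).round(4))
print(bot.get_obs())
cv2.imwrite("pics/a.png",np.vstack([F["scene"]["pixels"],F["top"]["pixels"]])[::1])
E
```

```text
scene cam pos [0.276 0.362 0.716] 423.08109969181766
top cam pos [ 0.462 -0.086  1.022] 437.2747825894268
push_fit_port scene [([333.5, 262.1], 0.68), ([303.6, 248.3], 0.56), ([332.7, 256.4], 0.47)]
push_fit_port top [([280.0, 244.6], 0.79)]
   3d [ 0.45   -0.0046  0.044 ]
housing_rim scene [([334.7, 255.7], 0.9)]
housing_rim top [([359.4, 135.9], 0.71), ([281.9, 243.6], 0.59)]
   3d [ 0.7003 -0.258  -0.4157]
parking_hole scene [([338.0, 219.7], 0.96)]
parking_hole top [([318.9, 230.7], 0.86)]
   3d [ 0.4821 -0.0905  0.0517]
tube_mid scene [([291.5, 296.3], 0.8), ([366.4, 300.2], 0.74), ([334.4, 261.1], 0.53)]
tube_mid top [([236.6, 230.3], 0.55), ([264.0, 283.5], 0.44), ([284.2, 245.1], 0.41)]
   3d [0.4818 0.0918 0.0481]
tube_foot scene [([366.7, 312.2], 0.72), ([289.6, 305.3], 0.69)]
tube_foot top [([240.6, 227.0], 0.64), ([281.4, 245.7], 0.51)]
   3d [0.4247 0.0719 0.0545]
air_block scene [([337.9, 249.0], 0.76)]
air_block top [([305.4, 238.1], 0.56)]
   3d [ 0.4657 -0.0594  0.0013]
weight_small scene [([367.6, 254.2], 0.69)]
weight_small top [([310.9, 263.4], 0.52)]
   3d [ 0.40
[... 362 characters left out ...]
: array([-1.32878544,  0.6283797 ,  0.03844369,  1.51740983, -0.02700776,
        0.99628685, -0.02003718]), 'joint_velocities': array([-1.14491155e-06,  1.41505767e-03, -1.19012337e-03, -7.08767698e-05,
        1.22080138e-03,  1.38555101e-03, -8.57098642e-04]), 'joint_efforts': array([ 9.67972410e-04, -5.49614096e+01,  1.14358261e+00, -1.86941618e+01,
       -5.23934327e-02,  1.57582678e-02,  1.57887553e-05]), 'eef_pos': array([0.19687567, 0.61948317, 0.2054874 ]), 'ee_rot': array([ 3.14156119e+00, -7.73396070e-05,  2.83376069e+00]), 'force': array([-0.01679943, -0.23759199, -0.14239246]), 'wrist_torque': array([-0.01635639,  0.00922407,  0.06289545]), 'gripper_width': 0.09400714074493803}
```

View pics/a_scene.png

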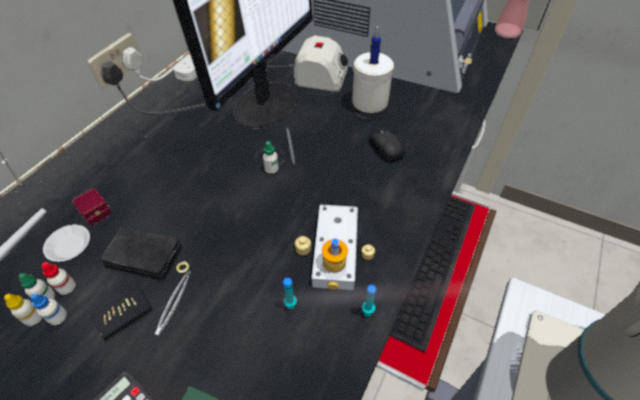

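View pics/a_top.png

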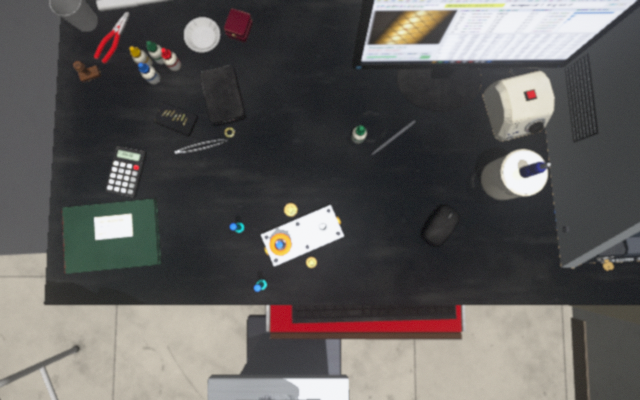

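The scene picture shows the white/aluminium block around (337,247), with the orange ring and blue-topped tube at about (334,252) and the parking hole near (338,220). Turquoise look-alikes stand at (289,293) and (369,300). In the top view the ring is at (281,244), the parking hole near (323,227), and the look-alikes at (237,227) and (261,285). The tube in the orange ring is the one meant, and I'll confirm that in an enlarged crop.

```bash
python3 - <<'E'
import cv2,numpy as np
s=cv2.imread("pics/a_scene.png")[195:325,270:390]; t=cv2.imread("pics/a_top.png")[190:300,225:355]
s=cv2.resize(s,None,fx=4.4,fy=4.4,interpolation=cv2.INTER_CUBIC)[:572]; t=cv2.resize(t,None,fx=5.2,fy=5.2,interpolation=cv2.INTER_CUBIC)
cv2.imwrite("pics/c_s.png",s);cv2.imwrite("pics/c_t.png",t)
E
```

```text
(no output)
```

View pics/c_s.png

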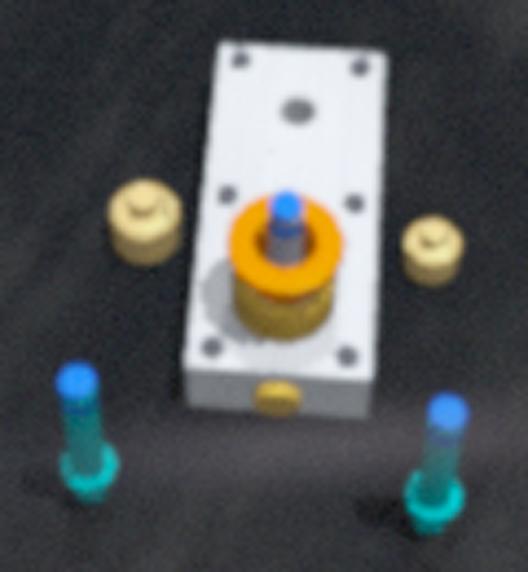

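View pics/c_t.png

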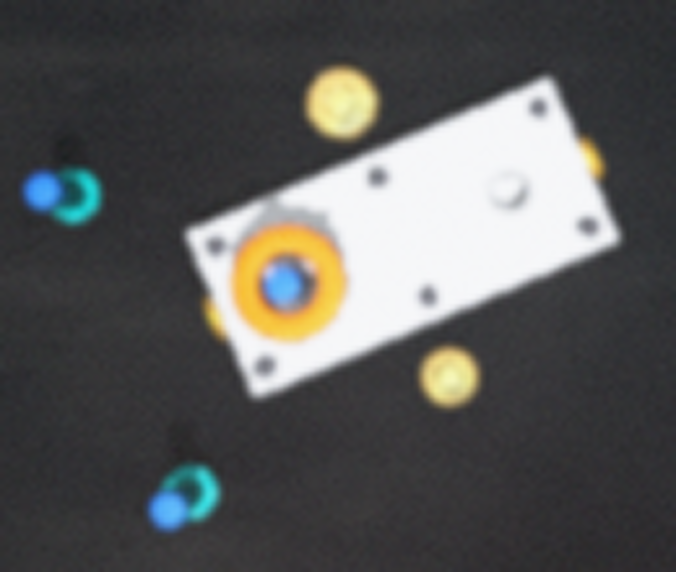

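The crops confirm it: the tube in the orange ring is grey steel with a blue top, at crop pixels (287,206) in the scene view and (284,284) in the top view. The two free-standing ones are turquoise and not meant. The bare parking hole is at (298,111) and (508,190). Next I'll triangulate and fit the block.

```bash
cat > fit.py <<'E'
from h import *
from scipy.optimize import least_squares
f={n:eyes.grab_frame(n) for n in("scene","top")}
S=lambda p:np.array(p)/4.4+[270,195]-0.4; T=lambda p:np.array(p)/5.2+[225,190]-0.4
obs={"c-+":((218,42),(550,75)),"c--":((387,52),(621,239)),"c+-":((371,382),(255,398)),"c++":((187,370),(184,232)),"hole":((298,111),(508,190)),"tubetop":((287,206),(284,284)),"ring":((286,243),(289,282))}
for k,(a,b) in obs.items(): print(k,tri(S(a),f["scene"],T(b),f["top"]).round(4))
# block frame x,y of features at top face; sx picked so x axis = right-handed
loc={"c-+":(.038,-.085,.034),"c--":(-.038,-.085,.034),"c+-":(-.038,.085,.034),"c++":(.038,.085,.034),"hole":(0,-.05,.034),"tubetop":(0,.05,.106)}
def W(p,l):
    c,s=np.cos(p[3]),np.sin(p[3]); return np.array([p[0]+c*l[0]-s*l[1],p[1]+s*l[0]+c*l[1],p[2]+l[2]])
def res(p):
    r=[]
    for k,l in loc.items():
        X=W(p,l); r+=[proj(X,f["scene"])-S(obs[k][0]),proj(X,f["top"])-T(obs[k][1])]
    return np.concatenate(r)
q=least_squares(res,[.465,-.045,0,.4],loss="soft_l1"); p=q.x
print("pose",p.round(4),"\nres",res(p).round(1))
for n,l in {"hole":(0,-.05,0.034),"port":(0,.05,0.034),"ring":(0,.05,.076)}.items(): print(n,W(p,l).round(4))
o=bot.get_obs();print(o["eef_pos"],o["ee_rot"])
E
python3 fit.py
```

```text
c-+ [ 0.5407 -0.1172  0.0372]
c-- [ 0.469  -0.1479  0.0376]
c+- [0.4018 0.0098 0.0362]
c++ [0.4718 0.0406 0.0365]
hole [ 0.4904 -0.0991  0.0362]
tubetop [ 0.4511 -0.0084  0.1061]
ring [ 0.4513 -0.0083  0.0795]
pose [ 0.4706 -0.0537  0.0024  0.4091] 
res [ 0.2  0.7 -0.2  0.8 -1.2  0.6 -0.3  0.3 -0.1 -0.3  0.3  0.1 -0.5 -0.5
  0.8  0.6 -0.5 -0.3  0.4  0.3 -0.3 -0.5 -0.3  0.4]
hole [ 0.4905 -0.0995  0.0364]
port [ 0.4507 -0.0078  0.0364]
ring [ 0.4507 -0.0078  0.0784]
[0.19692397 0.61948017 0.20548389] [ 3.14157793e+00 -2.83414633e-05  2.83377431e+00]
```

```bash
python3 -m creep '[[-0.4,-0.54,-0.65,0,0.136],[-0.4,-0.54,-0.65,0,0.136],[-0.4,-0.54,-0.65,0,0.136],[-0.4,-0.54,-0.65,0,0.136],[-0.4,-0.54,-0.65,0,0.136],[-0.4,-0.54,-0.65,0,0.136],[-0.4,-0.54,-0.65,0,0.136],[-0.4,-0.54,-0.65,0,0.136],[-0.4,-0.54,-0.65,0,0.136],[-0.4,-0.54,-0.65,0,0.136]]'
cat > go.py <<'E'
import sys,numpy as np
from plant import bot
from scipy.spatial.transform import Rotation as R
o=bot.get_obs(); t=np.array([float(v) for v in sys.argv[1:4]])
M=R.from_euler("xyz",o["ee_rot"]).as_matrix()
print("t",o["clock"],o["eef_pos"].round(4),o["ee_rot"].round(4),"F",o["force"].round(2),"w",round(o["gripper_width"],4),"norm shift",(M.T@(t-o["eef_pos"])/0.4).round(4),"j",o["joint_positions"].round(2))
E
python3 go.py 0.4507 -0.0078 0.16
```

```text
clock: 2.2
eef_pos: [0.3237, 0.3077, 0.2056]
ee_rot: [3.141, -0.001, 1.981]
force: [0.8, -0.6, 0.4]
gripper_width: 0.0285
t 2.2 [0.3237 0.3077 0.2056] [ 3.1411e+00 -9.0000e-04  1.9811e+00] F [ 0.75 -0.61  0.35] w 0.0285 norm shift [-0.85   -0.0234  0.1132] j [-1.05  0.35  0.3   2.06 -0.15  0.74 -0.24]
```

```bash
python3 -m creep '[[-0.4,-0.85,-0.023,0,0],[-0.4,-0.85,-0.023,0,0],[-0.4,-0.85,-0.023,0,0],[-0.4,-0.85,-0.023,0,0],[-0.4,-0.85,-0.023,0,0],[-0.4,-0.85,-0.023,0,0],[-0.4,-0.85,-0.023,0,0],[-0.4,-0.85,-0.023,0.1,0],[-0.4,-0.85,-0.023,0.113,0],[-0.4,-0.85,-0.023,0.113,0],[-0.4,-0.85,-0.023,0.113,0]]'
python3 go.py 0.4507 -0.0078 0.115
python3 - <<'E'
from h import *
f={n:eyes.grab_frame(n) for n in("scene","top")}
a=cv2.resize(f["scene"]["pixels"][130:330,230:430],(590,590),interpolation=cv2.INTER_CUBIC)
cv2.imwrite("pics/d.png",a)
e=bot.get_obs()["eef_pos"]; print("tcp px",proj(e,f["scene"]),"ring px", proj(np.array([.4507,-.0078,.106]),f["scene"]))
E
```

```text
clock: 3.3
eef_pos: [0.451, -0.0079, 0.1609]
ee_rot: [3.141, -0.0, 1.982]
force: [0.7, -1.1, -0.3]
gripper_width: 0.0283
t 3.3 [ 0.451  -0.0079  0.1609] [ 3.1410e+00 -3.0000e-04  1.9823e+00] F [ 0.71 -1.1  -0.26] w 0.0283 norm shift [ 0.0005 -0.0006  0.1147] j [-0.28  0.44  0.33  2.11 -0.23  0.63  0.62]
tcp px [334.90923455 222.36840454] ring px [334.51959373 241.73843543]
```

View pics/d.png

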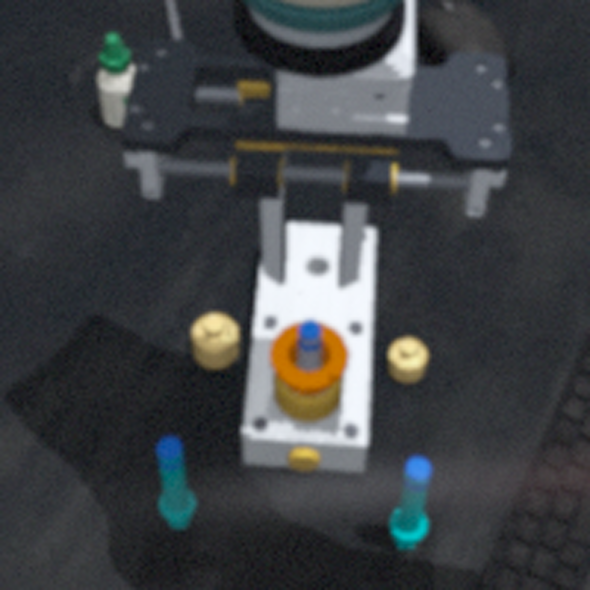

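The fingers straddle the tube symmetrically: tips at crop (275,283) and (348,285), tube at (309,330). I'll go down now and feel for the ring.

```bash
python3 -m creep '[[-0.4,0,0,0.08,0],[-0.4,0,0,0.14,0],[-0.4,0,0,0.18,0],[-0.4,0,0,0.185,0],[-0.4,0,0,0.185,0]]'
python3 -m creep '[[-0.4,0,0,0.005,0],[-0.4,0,0,0.005,0]]'
python3 -m creep '[[-0.4,0,0,0.005,0],[-0.4,0,0,0.005,0]]'
python3 -m creep '[[-0.4,0,0,0.005,0],[-0.4,0,0,0.005,0]]'
python3 -m creep '[[-0.4,0,0,0.005,0],[-0.4,0,0,0.005,0]]'
```

```text
clock: 3.9
eef_pos: [0.451, -0.009, 0.0868]
ee_rot: [3.141, 0.0, 1.98]
force: [-0.4, 0.4, 0.9]
gripper_width: 0.0282
clock: 4.1
eef_pos: [0.4513, -0.0093, 0.0851]
ee_rot: [3.14, 0.001, 1.98]
force: [1.0, 0.5, 0.1]
gripper_width: 0.0283
clock: 4.3
eef_pos: [0.4507, -0.0094, 0.0825]
ee_rot: [3.141, 0.0, 1.979]
force: [0.2, 0.1, -1.0]
gripper_width: 0.0281
clock: 4.5
eef_pos: [0.4505, -0.0095, 0.0801]
ee_rot: [-3.141, -0.0, 1.979]
force: [0.2, -0.3, 0.2]
gripper_width: 0.0281
clock: 4.7
eef_pos: [0.4506, -0.0095, 0.0782]
ee_rot: [-3.142, -0.0, 1.979]
force: [-0.6, -1.0, 3.9]
gripper_width: 0.028
```

```bash
python3 -m creep '[[-0.4,0,0,0.005,0],[-0.4,0,0,0.005,0]]'
python3 -m creep '[[-0.4,0,0,0.005,0],[-0.4,0,0,0.005,0]]'
python3 -m creep '[[-0.4,0,0,0.0025,0],[-0.4,0,0,0.0025,0],[-0.4,0,0,0.0025,0]]'
```

```text
clock: 4.9
eef_pos: [0.4506, -0.0095, 0.0764]
ee_rot: [3.141, -0.0, 1.979]
force: [-0.2, -0.1, 6.4]
gripper_width: 0.0278
clock: 5.1
eef_pos: [0.4506, -0.0094, 0.0745]
ee_rot: [3.141, -0.0, 1.979]
force: [-1.4, 0.1, 9.1]
gripper_width: 0.0285
clock: 5.4
eef_pos: [0.4506, -0.0094, 0.0737]
ee_rot: [3.141, -0.0, 1.979]
force: [-1.9, 0.4, 8.5]
gripper_width: 0.0287
```

```bash
python3 -m creep '[[-0.4,0,0,0.0025,0],[-0.4,0,0,0.0025,0],[-0.4,0,0,0.0025,0]]'
python3 -m creep '[[-0.4,0,0,0.0025,0],[-0.4,0,0,0.0025,0],[-0.4,0,0,0.0025,0]]'
python3 -m creep '[[-0.4,0,0,0.0025,0],[-0.4,0,0,0.0025,0],[-0.4,0,0,0.0025,0]]'
```

```text
clock: 5.7
eef_pos: [0.4507, -0.0095, 0.0728]
ee_rot: [3.141, -0.0, 1.979]
force: [-1.2, -0.7, 9.9]
gripper_width: 0.0285
clock: 6.0
eef_pos: [0.4506, -0.0095, 0.0719]
ee_rot: [3.141, -0.0, 1.979]
force: [-2.9, 0.0, 11.8]
gripper_width: 0.0283
clock: 6.3
eef_pos: [0.4507, -0.0095, 0.0715]
ee_rot: [3.141, -0.0, 1.979]
force: [-3.4, -0.2, 20.1]
gripper_width: 0.0283
```

The force jumped to 20 N, so the ring is at its stop at z≈0.0715. Now I'll close on the tube here.

```bash
python3 -m creep '[[-1,0,0,0,0],[-1,0,0,0,0],[-1,0,0,0,0],[-1,0,0,0,0],[-1,0,0,0,0]]'
```

```text
clock: 6.8
eef_pos: [0.4502, -0.0099, 0.071]
ee_rot: [-3.141, -0.0, 1.979]
force: [-3.3, -1.6, 13.5]
gripper_width: 0.0132
```

```bash
python3 -m creep '[[-1,0,0,-0.004,0],[-1,0,0,-0.007,0],[-1,0,0,-0.01,0],[-1,0,0,-0.01,0]]'
python3 -m creep '[[-1,0,0,-0.01,0],[-1,0,0,-0.02,0],[-1,0,0,-0.02,0]]'
```

```text
clock: 7.2
eef_pos: [0.4503, -0.0099, 0.0746]
ee_rot: [-3.141, 0.0, 1.979]
force: [-0.9, -1.0, 6.6]
gripper_width: 0.0135
clock: 7.5
eef_pos: [0.4509, -0.0092, 0.0826]
ee_rot: [3.141, 0.0, 1.979]
force: [1.1, 0.0, -0.9]
gripper_width: 0.0133
```

Free. I'll draw it up, then move over the hole: the grasp pose plus 100 mm along the block's −y gives TCP (0.490, -0.1016).

```bash
python3 -m creep '[[-1,0,0,-0.05,0],[-1,0,0,-0.1,0],[-1,0,0,-0.15,0],[-1,0,0,-0.19,0],[-1,0,0,-0.19,0],[-1,0,0,-0.19,0]]'
python3 go.py 0.490 -0.1016 0.158
```

```text
clock: 8.1
eef_pos: [0.4505, -0.0091, 0.158]
ee_rot: [3.141, -0.0, 1.98]
force: [0.0, 0.1, -0.7]
gripper_width: 0.0136
t 8.1 [ 0.4505 -0.0091  0.158 ] [ 3.1414e+00 -2.0000e-04  1.9798e+00] F [ 0.    0.1  -0.74] w 0.0136 norm shift [-0.2514 -0.0013 -0.    ] j [-0.28  0.44  0.33  2.11 -0.24  0.62  0.63]
```

```bash
python3 -m creep '[[-1,-0.1,0,0,0],[-1,-0.2,-0.001,0,0],[-1,-0.251,-0.001,0,0],[-1,-0.251,-0.001,0.06,0],[-1,-0.251,-0.001,0.13,0],[-1,-0.251,-0.001,0.13,0],[-1,-0.251,-0.001,0.13,0]]'
python3 go.py 0.490 -0.1016 0.106
python3 - <<'E'
from h import *
f={n:eyes.grab_frame(n) for n in("scene","top")}
c=[]
s=f["scene"]["pixels"][165:285,290:390]; s=cv2.resize(s,(500,600),interpolation=cv2.INTER_CUBIC)
cv2.imwrite("pics/e.png",s)
h=np.array([.4905,-.0995,.0364]); print("hole px",(proj(h,f["scene"])-[290,165])*5, "foot expected if at axis", (proj(h+[0,0,.0125],f["scene"])-[290,165])*5)
E
```

```text
clock: 8.8
eef_pos: [0.4891, -0.1016, 0.1054]
ee_rot: [-3.139, -0.001, 1.979]
force: [-0.3, 0.1, -0.9]
gripper_width: 0.013
t 8.8 [ 0.4891 -0.1016  0.1054] [-3.1392e+00 -1.5000e-03  1.9791e+00] F [-0.3   0.09 -0.94] w 0.013 norm shift [-0.0008  0.002  -0.0014] j [-0.04  0.59  0.28  2.03 -0.29  0.56  0.85]
hole px [234.15731742 272.89414517] foot expected if at axis [234.8696137  253.94593886]
```

View pics/e.png

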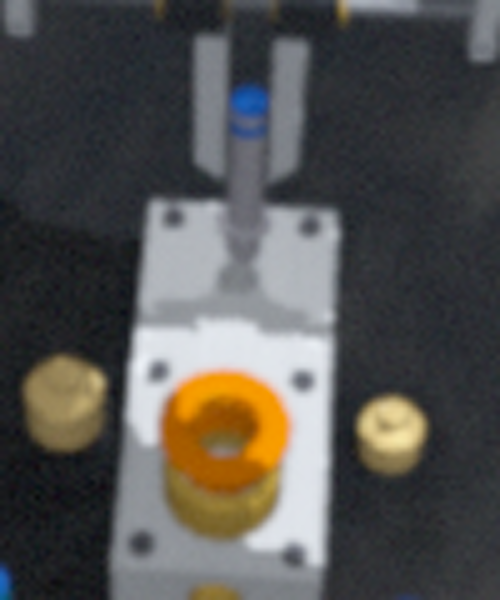

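The tube is clear of the ring. Its foot is at crop (240,258) and the hole at (238,275), which puts it on the hole's axis within about 1 px. I'll lower it gently in steps.

```bash
python3 -m creep '[[-1,0,0.001,0.01,0],[-1,0,0.001,0.02,0],[-1,0,0.001,0.03,0],[-1,0,0.001,0.03,0]]'
python3 -m creep '[[-1,0,0,0.005,0],[-1,0,0,0.01,0],[-1,0,0,0.01,0]]'
```

```text
clock: 9.3
eef_pos: [0.4901, -0.1014, 0.0939]
ee_rot: [-3.141, -0.0, 1.979]
force: [-0.1, -0.3, -1.6]
gripper_width: 0.0136
clock: 9.6
eef_pos: [0.4903, -0.1015, 0.09]
ee_rot: [-3.141, -0.0, 1.979]
force: [-0.1, 0.4, -2.4]
gripper_width: 0.0134
```

```bash
python3 -m creep '[[-1,0,0,0.005,0],[-1,0,0,0.01,0],[-1,0,0,0.01,0]]'
python3 -m creep '[[-1,0,0,0.005,0],[-1,0,0,0.01,0],[-1,0,0,0.01,0]]'
```

```text
clock: 9.9
eef_pos: [0.4902, -0.1015, 0.086]
ee_rot: [-3.141, -0.0, 1.979]
force: [-0.0, 0.2, -0.6]
gripper_width: 0.0138
clock: 10.2
eef_pos: [0.4902, -0.1015, 0.082]
ee_rot: [-3.141, -0.0, 1.979]
force: [0.6, -0.2, -0.4]
gripper_width: 0.0136
```

No resistance and it is 8 mm in. Continuing.

```bash
python3 -m creep '[[-1,0,0,0.005,0],[-1,0,0,0.01,0],[-1,0,0,0.015,0],[-1,0,0,0.015,0]]'
python3 -m creep '[[-1,0,0,0.005,0],[-1,0,0,0.0075,0],[-1,0,0,0.0075,0]]'
python3 -m creep '[[-1,0,0,0.0025,0],[-1,0,0,0.0025,0],[-1,0,0,0.0025,0]]'
```

```text
clock: 10.6
eef_pos: [0.4903, -0.1015, 0.076]
ee_rot: [-3.141, -0.0, 1.979]
force: [-0.0, 0.3, -1.9]
gripper_width: 0.0135
clock: 10.9
eef_pos: [0.4904, -0.1016, 0.0731]
ee_rot: [-3.141, -0.0, 1.979]
force: [0.3, -1.6, -2.2]
gripper_width: 0.0133
clock: 11.2
eef_pos: [0.4905, -0.1015, 0.0723]
ee_rot: [3.142, -0.0, 1.979]
force: [0.3, 0.3, -1.5]
gripper_width: 0.0136
```

```bash
python3 -m creep '[[-1,0,0,0.0025,0],[-1,0,0,0.0025,0],[-1,0,0,0.0025,0]]'
python3 -m creep '[[-1,0,0,0.0015,0],[-1,0,0,0.0015,0],[-1,0,0,0.0015,0]]'
```

```text
clock: 11.5
eef_pos: [0.4905, -0.1016, 0.0712]
ee_rot: [-3.142, -0.0, 1.979]
force: [0.2, -0.4, -1.9]
gripper_width: 0.0135
clock: 11.8
eef_pos: [0.4906, -0.1016, 0.0709]
ee_rot: [3.141, 0.0, 1.979]
force: [-1.4, -0.3, 3.0]
gripper_width: 0.0133
```

Seated: contact came at z=0.0709, against 0.071 expected. I'll release it and go straight up.

```bash
python3 -m creep '[[-0.3,0,0,0,0],[-0.3,0,0,0,0],[-0.3,0,0,0,0],[-0.3,0,0,0,0],[-0.3,0,0,-0.06,0],[-0.3,0,0,-0.15,0],[-0.3,0,0,-0.25,0],[-0.3,0,0,-0.3,0],[-0.3,0,0,-0.3,0],[-0.3,0,0,-0.3,0]]'
python3 - <<'E'
from h import *
f={n:eyes.grab_frame(n) for n in("scene","top")}
s=cv2.resize(f["scene"]["pixels"][165:285,280:400],(600,600),interpolation=cv2.INTER_CUBIC)
cv2.imwrite("pics/g.png",s)
for z in(.037,.0575,.108): print(z,(proj(np.array([.4905,-.0995,z]),f["scene"])-[280,165])*5)
E
```

```text
clock: 12.8
eef_pos: [0.4903, -0.1013, 0.1905]
ee_rot: [3.141, -0.0, 1.98]
force: [-0.3, 0.1, -0.4]
gripper_width: 0.0333
0.037 [284.19113826 271.99445752]
0.0575 [285.36923936 240.65510698]
0.108 [288.47135291 158.13398559]
```

View pics/g.png

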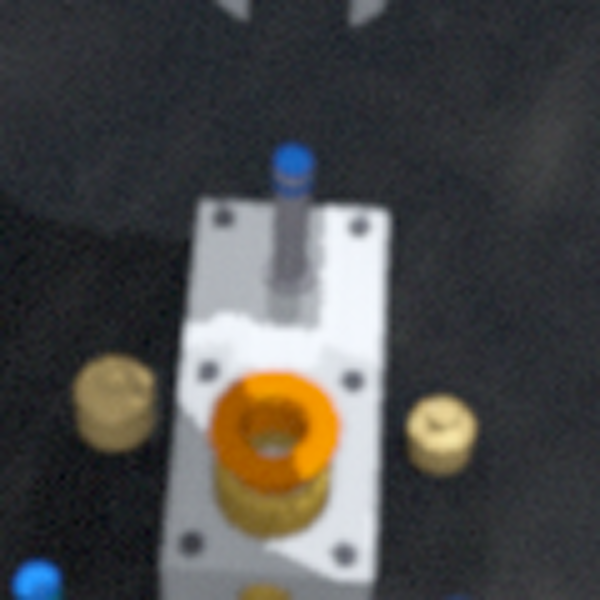

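The tube stands upright in the parking hole with its collar on the block at crop (288,278). Its top is at (293,160), where (288,158) was predicted for fully home. The fingers are clear and the weights are in place, so I'm handing in.

```bash
python3 -c "
from plant import bot
print(bot.hand_in())"
```

```text
the job is handed in; nothing more can be done
None
```

The steel tube is out of the push-fit fitting and stands upright in the parking hole. I let go of it, raised the gripper about 120 mm clear and handed the job in. The last reading before hand-in was at 12.8 s on the clock; the limit is 48 s.

- **Release:** I found the ring by touch, its top at about 79 mm. I pressed it to its stop, where the wrist force was about 20 N, then gripped the tube and drew it up. The tube came free without resistance.
- **Seating:** The tube went into the hole without resistance. It made contact (about 3 N) with the tool at z = 0.0709 m, against about 0.071 m expected for fully home.
- **Last picture:** The collar rests on the block, and the tube's top is within about 1 pixel (roughly 2 mm) of where it should be. The two weights stand where they were. I did not check the mouse and bottle again, but no move went near them.
- **Disagreement:** Heights from the cameras read about 2 mm high, which is within the stated calibration. I used touch for the final heights.

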